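# Gauge a standoff and file it in the right tray

### The job

Squeeze the two tabs of the step gauge's clip-on cover together to release it, lift it off and stand it upright on the bare bench, clear of the gauge. Then take the adjustable standoff by its head, lower it gently between the gauge's two uprights until you feel it stop, and stand it upright in the right tray: if its foot reaches the gauge floor before its collar comes down on the uprights it is long and goes in the tray with the high plate; if the collar lands on the uprights first it is short and goes in the tray with the low plate. Set it down softly, let go of everything, and leave the bottle and jars where they are.

Things in the scene. Friction and masses are not known exactly. Their poses are not given: they have to be found in the camera images.
- gauge_floor (a point): Step gauge, fixed, under the cover at the start: dark base plate 90 (x) x 140 (y) mm, 10 mm thick, with two aluminium uprights standing along y. This point is on top of the base plate midway between the uprights, 10 mm above the bench; x along the gap, y from upright to upright, z up.
- gauge_step (a point): The gauge step: level of the uprights' tops, 48 mm above the base plate, midway between them; axes as gauge_floor. The gap is 60 mm wide at the top and 76 mm wide below the 12 mm thick inward ledges; each top is 60 mm along x and spans 30 to 56 mm from the middle along y.
- cover_grip (a point): Point midway between the cover's two tabs, 22 mm above its top, 14 mm below the tabs' tops. The tabs are plates 30 mm wide (x), 6 mm thick, facing each other along y: 56 mm over their outer faces, 38 mm when fully squeezed. Barbs below hold the cover under the gauge's ledges until both are in by at least 6 mm; squeezed home, the cover can be lifted by them straight up.
- cover_rim (a point): White plastic clip-on cover, 126 (y) x 74 (x) mm, 30 mm high without tabs, about 220 g, on the gauge at the start, its axes along the gauge's, z up. This point is the middle of its lower rim, 52 mm below cover_grip; on the gauge it is 32 mm above the bench (lift 40 mm or more to clear), and off it the cover stands on this rim, barbs clear.
- tab_l (a joint): Travel in m of the cover's tab on its +y side: 0 at rest, 0.009 squeezed fully in; spring 2 N rising to 6 N.
- tab_r (a joint): The same for the tab on the cover's -y side.
- standoff_grip (a point): Adjustable standoff, about 420 g, standing on the bench: round steel foot 44 mm across and 12 mm thick, threaded stem 22 mm, aluminium collar disc 84 mm across and 8 mm thick, above it a round white head 36 mm across and 70 mm high. This point is on its axis 94 mm above the sole, always on the head (which at least spans 66 to 116 mm above the sole); z up.
- standoff_sole (a point): Centre of the underside of the standoff's foot, on the bench at the start, z up. Its collar and head are screwed to a height that is not told: collar underside 38 to 58 mm above the sole, 116 to 136 mm in all, locked against ordinary forces. Long: over 48 mm from sole to collar; short: under; within 2 mm of 48 either tray is right.
- tray_long_floor (a point): Tray for long standoffs, fixed: a steel tray 124 x 124 mm, walls 24 mm high, 4 mm thick, with a plate 100 mm high along its -x side. This point is the centre of its inner floor, 4 mm above the bench; z up. The two trays may have changed places.
- tray_short_floor (a point): Tray for short standoffs, fixed: the same tray, but the plate along its -x side is only 40 mm high. This point is the centre of its inner floor, 4 mm above the bench; z up.
- alu_bottle: Bystander: an aluminium bottle, 44 mm across, 130 mm high, loose on the bench. Origin at the centre of its underside. Leave alone.
- dark_jar: Bystander: an amber jar with black lid, 68 mm across, 60 mm high, loose. Origin at the centre of its underside. Leave alone.
- square_jar: Bystander: a square white jar, 62 x 62 mm, 103 mm high, loose. Origin at the centre of its underside. Leave alone.
Not all that is in view belongs to the job. Leave any pink or red look-alike of the part that bears standoff_grip alone.

How it is judged:
On the way, in this order (a step that is already met when the one before it is completed fails the run):
1. both tabs of the cover are squeezed in while it is on the gauge (value of joint each of tab_l, tab_r above 0.0055 m and horizontal distance between cover_grip and gauge_floor below 0.02 m), for 0.1 s.
2. the cover stands upright on the bench, clear of the gauge and let go (height (world z) of cover_grip below 0.058 m and angle between cover_grip's own z axis and vertical below 0.1 rad and horizontal distance between cover_grip and gauge_floor above 0.08 m and contact force between the fingers and cover below 0.3 N), for 0.2 s.
3. the standoff, upright between the uprights, is felt to stop against the gauge (contact force between standoff and gauge above 1 N and horizontal distance between standoff_sole and gauge_floor below 0.025 m and angle between standoff_sole's own z axis and vertical below 0.15 rad and z of standoff_sole in the frame of gauge_floor below 0.014 m and contact force between the fingers and standoff above 0.3 N), for 0.1 s.
At the end, for the whole second after the job is handed in: Cover on its rim on the bench (6 mm, 0.1 rad), over 80 mm from gauge_floor; standoff upright (0.1 rad) on the floor of its tray (4 mm; 48 mm of centre): high plate if collar over 48 mm above sole, low plate if under, either if within 2 mm; all released and at rest (all of step 2 and angle between standoff_sole's own z axis and vertical below 0.1 rad and linear speed of each of standoff, cover below 0.02 m/s and contact force between the fingers and standoff below 0.3 N and ((horizontal distance between standoff_sole and tray_long_floor below 0.048 m and z of standoff_sole in the frame of tray_long_floor between -0.004 and 0.004 m and z of collar in the frame of standoff_sole above 0.05 m) or (horizontal distance between standoff_sole and tray_short_floor below 0.048 m and z of standoff_sole in the frame of tray_short_floor between -0.004 and 0.004 m and z of collar in the frame of standoff_sole below 0.054 m))); the robot touches nothing.
It fails at once if the standoff is rammed or dropped onto the gauge or a tray (over 45 N) (contact force between standoff and gauge above 45 N or contact force between standoff and tray_long above 45 N or contact force between standoff and tray_short above 45 N).
It fails at once if the aluminium bottle is moved more than 30 mm or tipped (distance of alu_bottle from where it was at the start of the episode above 0.03 m or angle between alu_bottle's own z axis and vertical above 0.3 rad).
It fails at once if the amber jar is moved more than 30 mm or tipped (distance of dark_jar from where it was at the start of the episode above 0.03 m or angle between dark_jar's own z axis and vertical above 0.3 rad).
It fails at once if the square white jar is moved more than 30 mm or tipped (distance of square_jar from where it was at the start of the episode above 0.03 m or angle between square_jar's own z axis and vertical above 0.3 rad).
It also fails if it takes over 56 s, if anything falls off the work surface, if the arm or the gripper's body presses on something with over 40 N, if the wrist force passes 120 N, or if a joint passes its speed limit or range.

### The arm

A 6-joint arm with a two-finger parallel gripper is mounted at the origin on the work surface. World frame = base frame: x ahead of the robot, y to its left, z up, the work surface at z = 0. Lengths are in m, angles in rad, forces in N, time in s.
With the tool pointing down it reaches from about 0.375 to 0.9 m from the base axis. Payload 3.1 kg.
Tool frame: the origin (TCP) lies between the finger pads; the fingertips stand 19 mm ahead of it and the grasp point (between the pads) is the TCP; z points along the fingers, y is the direction in which the jaws open and shut (so a half turn about z gives the same grasp; the last joint's range is limited). The gripper opens to 87 mm and grips with 3 to 60 N. Pads are 19 mm wide; open, the fingers measure 117 mm over their backs; the gripper's body (75 mm by 190 mm) begins 51 mm behind the grasp point.
Start: joints at [-1.5, 0.527, 1.433, -0, 1.181, -0.178], TCP at [0.154, -0.606, 0.211] pointing down, gripper open.
Joint ranges: [-3.08, 3.08], [-0.75, 2.2], [0.22, 2.44], [-1.43, 4.57], [0, 2.65], [-2.85, 2.85]. Speed limits (rad/s): [2.79, 2.79, 3.14, 3.14, 3.14, 3.14].

### API

Orientations are given as a unit quaternion [x, y, z, w].
In Python, from rig import robot gives the robot as it stands.
- The arm moves only by the tool apply_moves, never from a script. Its argument "series" is a list of rows, each a list of 7 numbers: the shift along the tool's x, y, z in cm, then the turn, a rotation vector about the tool's x, y, z in degrees, then the opening, from 0 (shut) to 1 (fully open). In form: [[dx, dy, dz, rx, ry, rz, grip], ...]. A call has 1 to 5 rows; each row is the pose to reach, as a shift and turn from the pose commanded when the call began, along the tool's axes at that moment; what a row does not reach only later rows make up. A row lasts 1/12 s, in which the tool goes at most 41.7 mm and 7.16 degrees, less where a joint would pass 70% of its speed; a pose out of reach is approached as far as the arm can. A call with a gripper value outside its range is refused whole. The fingers move at their own pace and stop on an object; "newtons" is the grip in N (left out, the last holds). Time passes only in rows, so rows that repeat a pose let the fingers close. It gives the time, the measured TCP pose, the force and the opening at its end, in the units of the state.
- robot.get_obs(): the state, without advancing time (a new reading comes with each control period).
- robot.camera(name): name is "scene" or "top" or "wrist"; returns the picture (384x512x3 uint8, red, green, blue); there is no depth.
- robot.camera_params(name): a dict with "mtx" (3x3 intrinsics, pixels), "origin" and "rotation" of the camera in the world. Camera axes: x right, y down, z forward; pixel columns grow to the right and rows downward; lengths in m; the calibration is good to about 2 mm. A picture is of the moment at which its call begins: read the wrist's pose just before it. camera_params takes no time and is no camera call; for the wrist camera it gives the pose at the moment of the call.
- robot.hand_in(): hands the job in, once; it reports no verdict.
The state is a dict: "time": time; "q": joint angles; "joint_velocities": joint speeds; "joint_torque": joint torques, N m; "position": TCP position; "tool_rot": TCP orientation; "ft_force": force on the tool from outside, world axes, zero at the start; "moment": the same for the moment, N m; "grip_width": finger opening in m.
Only numpy, scipy, OpenCV 4.12 (cv2) and the standard library are available. Lean on these libraries where they do the work, as an engineer would, in place of code of your own. Each camera call takes 0.05 s, during which the arm holds its last target. There are 200 camera calls.

## Working session

There is one attempt and no reset: what is moved stays moved. The work goes in short steps, Python scripts to look and compute and a tool call to move; the robot and the scene stay as the last step left them, time stands still between calls to the robot, and variables do not carry over. Pictures are saved under pics/ and viewed, about 8 in all and at most 12, crops included, and the job is handed in when it is done.

Besides the shell and the picture viewer there is one more tool, called after "Emit:" in YAML: its name, and indented under it one key for each argument. apply_moves: Moves the arm, as the interface text tells. Its arguments: {"type":"object","properties":{"series":{"type":"array"},"newtons":{"type":"number"}},"required":["series"]}

```bash
ls; mkdir -p pics; python3 - <<'E'
from rig import robot
import cv2,numpy as np
ims=[]
for n in("scene","top"):
    p=robot.camera_params(n);print(n,np.round(p["mtx"],1).tolist(),np.round(p["origin"],4),np.round(p["rotation"],3).tolist())
    im=robot.camera(n);cv2.imwrite(f"pics/{n}0.png",im[:,:,::-1])
    cv2.imwrite(f"pics/{n}0b.png",cv2.resize(im[:,:,::-1],(800,600),interpolation=cv2.INTER_CUBIC))
print(robot.get_obs())
E
```

```text
pics
scene [[426.8, 0.0, 254.7], [0.0, 426.8, 190.7], [0.0, 0.0, 1.0]] [ 1.4685 -0.1912  0.9547] [0.68, 0.618, -0.257, -0.3]
top [[386.5, 0.0, 256.7], [0.0, 386.5, 195.6], [0.0, 0.0, 1.0]] [ 0.4601 -0.07    1.3086] [-0.706, 0.707, -0.024, 0.029]
{'time': 0.1, 'q': array([-1.50049504e+00,  5.28387360e-01,  1.43375949e+00, -2.54153058e-05,
        1.18139100e+00, -1.78485317e-01]), 'joint_velocities': array([ 0.00096717, -0.00219326, -0.00380217,  0.0010594 ,  0.00018542,
       -0.00076925]), 'joint_torque': array([-2.04059002e-04, -4.40986490e+01, -1.77151000e+01,  6.34423317e-02,
        5.33984858e-02, -4.77818548e-05]), 'position': array([ 0.15387467, -0.60506808,  0.21026547]), 'tool_rot': array([ 9.92272055e-01,  1.24077484e-01,  4.08497074e-05, -9.71810461e-04]), 'ft_force': array([ 0.38401574,  0.09476668, -0.20709312]), 'moment': array([-0.04542153, -0.03108166,  0.00755673]), 'grip_width': 0.08707094266280029}
```

View pics/scene0b.png

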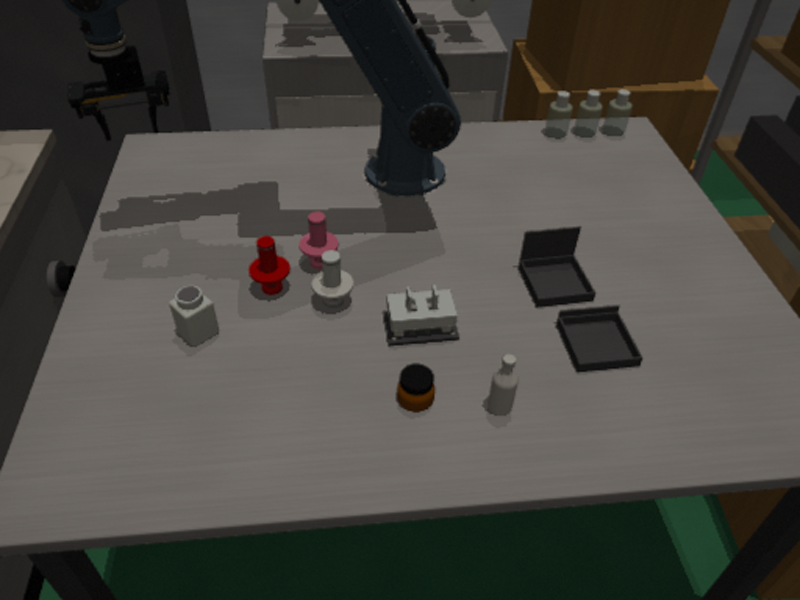

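View pics/top0b.png

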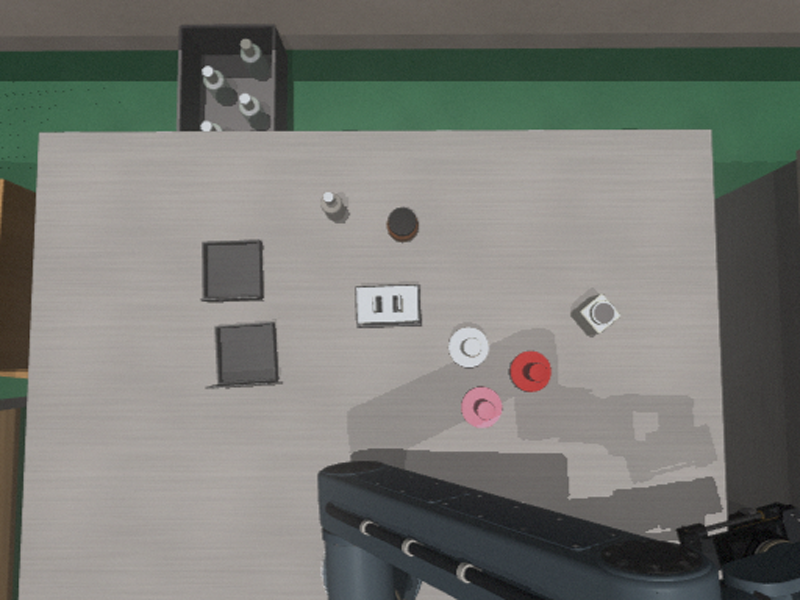

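The top view shows the cover on the gauge at (388,305), with its two tabs at (377,303) and (398,303). The white standoff is at (470,347). Its look-alikes are the red one at (531,371) and the pink one at (484,407), so the white one is the right choice. The high-plate (long) tray is the one nearer the robot at (247,353), and the low-plate tray is at (233,270). The bystanders are the bottle (333,205), the amber jar (402,224) and the square jar (598,313). Next I'll measure and take one close crop.

```bash
cat > h.py <<'E'
from rig import robot
import numpy as np,cv2
from scipy.spatial.transform import Rotation as R
def ray(n,uv,P=None):
    p=P or robot.camera_params(n)
    d=p["rotation"]@np.linalg.inv(p["mtx"])@np.array([uv[0],uv[1],1.])
    return np.array(p["origin"],float),d/np.linalg.norm(d)
def plane(n,uv,z,P=None):
    o,d=ray(n,uv,P);return o+d*(z-o[2])/d[2]
def tri(rays):
    A=np.zeros((3,3));b=np.zeros(3)
    for o,d in rays:
        M=np.eye(3)-np.outer(d,d);A+=M;b+=M@o
    x=np.linalg.solve(A,b)
    return x,[round(float(np.linalg.norm((np.eye(3)-np.outer(d,d))@(x-o))),4) for o,d in rays]
def blobs(im,mask,box,amin=20):
    u0,v0,u1,v1=box;m=np.zeros(mask.shape,np.uint8);m[v0:v1,u0:u1]=mask[v0:v1,u0:u1]
    cs,_=cv2.findContours(m,cv2.RETR_EXTERNAL,cv2.CHAIN_APPROX_NONE)
    return sorted([c for c in cs if cv2.contourArea(c)>amin],key=cv2.contourArea,reverse=True)
E
python3 - <<'E'
from h import *
t=cv2.imread("pics/top0.png");s=cv2.imread("pics/scene0.png")
a=cv2.resize(t[165:270,215:365],(800,560),interpolation=cv2.INTER_CUBIC)[:, :560]
a=cv2.resize(t[165:265,120:330],(798,380),interpolation=cv2.INTER_CUBIC)
b=cv2.resize(s[150:222,190:420],(798,250),interpolation=cv2.INTER_CUBIC)
cv2.imwrite("pics/crop1.png",np.vstack([a[:345],b]))
hv=cv2.cvtColor(t,cv2.COLOR_BGR2HSV);g=t.max(2)
for thr in(205,190):
  for c in blobs(t,((g>thr)*255).astype(np.uint8),(220,175,330,245)):
    r=cv2.minAreaRect(c);print("white",thr,cv2.contourArea(c),r)
for c in blobs(t,((g<110)*255).astype(np.uint8),(110,140,285,260),60):
    r=cv2.minAreaRect(c);print("dark",cv2.contourArea(c),r)
E
```

```text
white 205 761.0 ((247.5, 194.0), (22.0, 37.0), 90.0)
white 205 437.5 ((299.5, 222.0), (24.0, 23.0), 90.0)
white 190 777.0 ((247.0, 194.0), (22.0, 38.0), 90.0)
white 190 463.5 ((299.25, 221.75001525878906), (24.041629791259766, 24.748737335205078), 45.0)
dark 1471.5 ((155.619384765625, 227.36154174804688), (40.038455963134766, 46.02206039428711), 85.76361083984375)
dark 1421.5 ((148.5, 173.5), (39.0, 39.0), 90.0)
dark 230.0 ((257.5, 147.0), (14.0, 19.0), 90.0)
dark 91.0 ((248.63865661621094, 196.32754516601562), (25.019956588745117, 40.29836654663086), 87.61405944824219)
```

View pics/crop1.png

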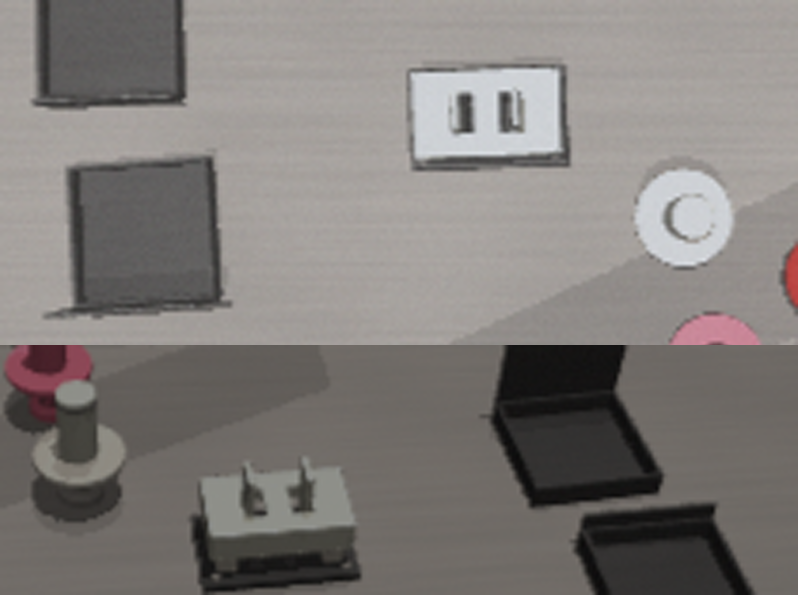

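The crop shows the white standoff at (690,217), clear of the pink and red ones. The cover is nearly axis-aligned with its tabs up, and the high plate belongs to the nearer tray.

```bash
sed -i 's/d=p\["rotation"\]@/d=R.from_quat(p["rotation"]).as_matrix()@/' h.py
python3 - <<'E'
from h import *
np.set_printoptions(precision=4,suppress=True)
f=3.8
T=lambda x,y:(120+x/3.8-.37,165+y/3.8-.37)
S=lambda x,y:(190+x/798*230-.36,150+(y-345)/250*72-.36)
w=dict(rotation=robot.camera_params("top")["rotation"]);print(R.from_quat(w["rotation"]).as_matrix())
print("cover c",plane("top",(247.3,194),.062))
for c in((409,70),(564,66),(567,156),(414,159)):print("corner",plane("top",T(*c),.062))
for c in((409,70),(570,164),(414,168),(564,65)):print("base corner",plane("top",T(*c),.010))
print("collar c",plane("top",(299.3,221.8),.054))
# triangulations
print("cover top corner far-left(+y,+x?)",[tri([ray("top",T(*a)),ray("scene",S(*b))]) for a,b in(((414,159),(340,468)),((567,156),(199,478)),((564,66),(208,538)),((409,70),(354,524)))])
print("head top",tri([ray("top",T(694,217)),ray("scene",S(76,391))]))
print("collar",tri([ray("top",(299.3,221.8)),ray("scene",S(79,455))]))
print("bars",plane("top",T(66,168),.024),plane("top",T(210,157),.024),plane("top",T(221,300),.024),plane("top",T(78,307),.024))
print("traylo",plane("top",(148.5,173),.02))
print("bottle",plane("top",(213.5,132),.06),"jar",plane("top",(257,143),.05))
E
```

```text
[[-0.0023 -0.9972  0.0751]
 [-1.      0.0028  0.0068]
 [-0.0069 -0.0751 -0.9972]]
cover c [ 0.5592 -0.031   0.062 ]
corner [0.595 0.034 0.062]
corner [ 0.598  -0.0984  0.062 ]
corner [ 0.5211 -0.1006  0.062 ]
corner [0.5189 0.0295 0.062 ]
base corner [0.6006 0.0383 0.01  ]
base corner [ 0.5166 -0.1045  0.01  ]
base corner [0.5134 0.0336 0.01  ]
base corner [ 0.6047 -0.0995  0.01  ]
collar c [ 0.4691 -0.1991  0.054 ]
cover top corner far-left(+y,+x?) [(array([0.5189, 0.0297, 0.0632]), [0.0003, 0.0003]), (array([ 0.5213, -0.0984,  0.0633]), [0.0022, 0.0022]), (array([ 0.5978, -0.097 ,  0.0654]), [0.0013, 0.0013]), (array([0.5941, 0.0315, 0.0675]), [0.002, 0.002])]
head top (array([ 0.4688, -0.2001,  0.1259]), [0.0006, 0.0006])
collar (array([ 0.469 , -0.1999,  0.0508]), [0.0005, 0.0005])
bars [0.5136 0.3377 0.024 ] [0.5229 0.2114 0.024 ] [0.3984 0.2001 0.024 ] [0.3925 0.3247 0.024 ]
traylo [0.6343 0.3028 0.02  ]
bottle [0.7638 0.0799 0.06  ] jar [ 0.7288 -0.0627  0.05  ]
```

```bash
cat >> h.py <<'E'
def to(x,y,z,yaw):
    """cm/deg row from present pose to TCP (x,y,z) pointing down, tool x at yaw (deg)"""
    o=robot.get_obs();r0=R.from_quat(o["tool_rot"])
    d=r0.inv().apply(np.array([x,y,z])-o["position"])*100
    c,s=np.cos(np.radians(yaw)),np.sin(np.radians(yaw))
    r1=R.from_matrix(np.array([[c,s,0],[s,-c,0],[0,0,-1]]))
    print("row",np.round(d,2),np.round((r0.inv()*r1).as_rotvec(degrees=True),2),"|",round(o["time"],2),np.round(o["position"],4),np.round(o["ft_force"],2),round(o["grip_width"],4))
E
python3 - <<'E'
from h import *
to(.5585,-.0335,.21,1.7)
E
```

```text
row [ 53.29 -45.43   0.13] [-1.100e-01 -1.000e-02  1.255e+01] | 0.1 [ 0.1539 -0.6051  0.2103] [ 0.38  0.09 -0.21] 0.0871
```

Emit:
apply_moves:
  series:
    - [53.3, -45.4, 0, 0, 0, 12.5, 1]
    - [53.3, -45.4, 0, 0, 0, 12.5, 1]
    - [53.3, -45.4, 0, 0, 0, 12.5, 1]
    - [53.3, -45.4, 0, 0, 0, 12.5, 1]
    - [53.3, -45.4, 0, 0, 0, 12.5, 1]
  newtons: 25

```text
time: 0.52
position: [0.2749, -0.4337, 0.2107]
tool_rot: [1.0, 0.015, -0.0, -0.001]
ft_force: [0.3, -1.0, -0.2]
grip_width: 0.0872
```

```bash
python3 - <<'E'
from h import *
to(.5585,-.0335,.21,1.7)
E
```

```text
row [ 29.54 -39.16   0.11] [-0.06  0.01  0.  ] | 0.52 [ 0.2749 -0.4337  0.2107] [ 0.34 -0.98 -0.18] 0.0872
```

Emit:
apply_moves:
  series:
    - [28.5, -38, 0, 0, 0, 0, 1]
    - [28.5, -38, 0, 0, 0, 0, 1]
    - [28.5, -38, 0, 0, 0, 0, 1]
    - [28.5, -38, 0, 0, 0, 0, 1]
    - [28.5, -38, 0, 0, 0, 0, 1]

```text
time: 0.93
position: [0.3948, -0.2633, 0.211]
tool_rot: [1.0, 0.015, -0.0, -0.0]
ft_force: [1.1, -1.8, -0.0]
grip_width: 0.087
```

```bash
python3 - <<'E'
from h import *
to(.5585,-.0335,.21,1.7)
E
```

```text
row [ 17.06 -22.48   0.1 ] [-0.02  0.01  0.03] | 0.93 [ 0.3948 -0.2633  0.211 ] [ 1.11 -1.8  -0.05] 0.087
```

Emit:
apply_moves:
  series:
    - [16.2, -21.3, 0, 0, 0, 0, 1]
    - [16.2, -21.3, 0, 0, 0, 0, 1]
    - [16.2, -21.3, 0, 0, 0, 0, 1]
    - [16.2, -21.3, 0, 0, 0, 0, 1]
    - [16.2, -21.3, 0, 0, 0, 0, 1]

```text
time: 1.35
position: [0.5158, -0.0936, 0.2109]
tool_rot: [1.0, 0.015, -0.0, -0.0]
ft_force: [1.2, -1.0, 0.1]
grip_width: 0.0867
```

Emit:
apply_moves:
  series:
    - [1.5, -2, 0, 0, 0, 0, 1]
    - [1.5, -2, 0, 0, 0, 0, 1]
    - [1.5, -2, 0, 0, 0, 0, 1]

```text
time: 1.6
position: [0.5297, -0.074, 0.2107]
tool_rot: [1.0, 0.017, -0.001, 0.0]
ft_force: [1.2, 0.4, 0.3]
grip_width: 0.087
```

```bash
python3 - <<'E'
from h import *
to(.5585,-.0335,.21,1.7)
p=robot.camera_params("wrist");im=robot.camera("wrist");print(p)
import pickle;pickle.dump((p,im),open("w1.pkl","wb"))
cv2.imwrite("pics/w1.png",cv2.resize(im[:,:,::-1],(768,576),interpolation=cv2.INTER_CUBIC))
E
```

```text
row [ 3.02 -3.95  0.06] [0.   0.06 0.25] | 1.6 [ 0.5297 -0.074   0.2107] [1.19 0.39 0.33] 0.087
{'mtx': array([[301.27612853,   0.        , 257.02282449],
       [  0.        , 301.27612853, 191.18119551],
       [  0.        ,   0.        ,   1.        ]]), 'origin': array([ 0.61245186, -0.07147325,  0.38473421]), 'rotation': array([ 0.71071685, -0.6870995 , -0.10467221,  0.10871783])}
```

View pics/w1.png

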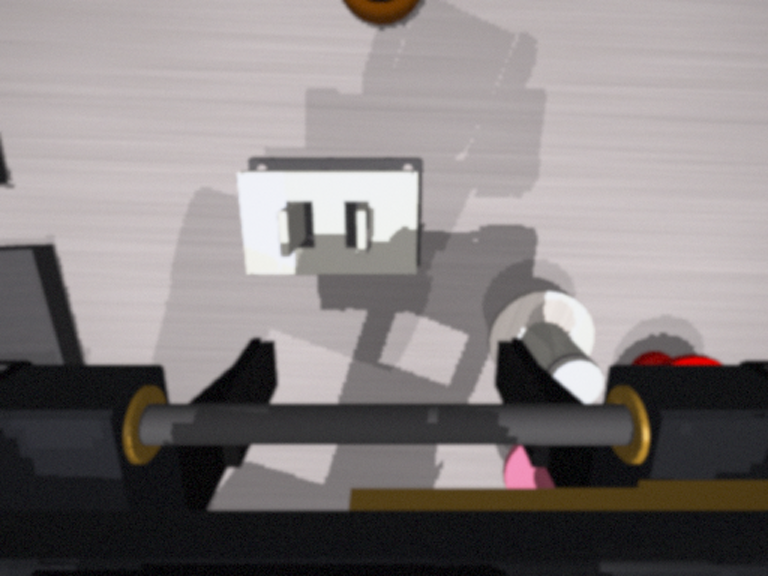

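The wrist view shows the cover top with corners at (238,172), (420,170), (418,274) and (247,275), and the tabs at about (290,228) and (360,228). The white standoff is at the right.

```bash
python3 - <<'E'
from h import *
import pickle;p,im=pickle.load(open("w1.pkl","rb"))
np.set_printoptions(precision=4,suppress=True)
c=[(238,172),(420,170),(418,274),(247,275)]
for z in(.062,):
  q=np.array([plane("w",((u-.25)/1.5,(v-.25)/1.5),z,p) for u,v in c]);print(q,q.mean(0))
  e=(q[0]-q[1]+q[3]-q[2]);f=q[0]-q[3]+q[1]-q[2]
  print(np.degrees(np.arctan2(-e[0],e[1])),np.degrees(np.arctan2(f[1],f[0])),np.linalg.norm(e)/2,np.linalg.norm(f)/2)
T=lambda x,y:(120+x/3.8-.37,165+y/3.8-.37)
for (u,v),t in zip(c,((409,70),(564,66),(567,156),(414,159))):
  print(tri([ray("top",T(*t)),ray("w",((u-.25)/1.5,(v-.25)/1.5),p)]))
# tab outer-top edges
for uv in((281,209),(281,254),(287,204),(367,206),(367,249),(372,206)):print(uv,plane("w",(uv[0]/1.5,uv[1]/1.5),.098,p))
a=im[95:190,150:290][:,:,::-1];cv2.imwrite("pics/w1c.png",cv2.resize(a,(784,532),interpolation=cv2.INTER_CUBIC))
E
```

```text
[[ 0.5916  0.0301  0.062 ]
 [ 0.5972 -0.0959  0.062 ]
 [ 0.5225 -0.0986  0.062 ]
 [ 0.5175  0.0281  0.062 ]] [ 0.5572 -0.0341  0.062 ]
2.4142402537651146 1.805321130100445 0.12647896883220358 0.07445908911960368
(array([0.5934, 0.0328, 0.0585]), [0.0025, 0.0025])
(array([ 0.5976, -0.0971,  0.0616]), [0.0013, 0.0013])
(array([ 0.5212, -0.0999,  0.0568]), [0.0008, 0.0008])
(array([0.5183, 0.0286, 0.0632]), [0.0009, 0.0009])
(281, 209) [ 0.572 -0.007  0.098]
(281, 254) [ 0.5429 -0.006   0.098 ]
(287, 204) [ 0.5753 -0.0109  0.098 ]
(367, 206) [ 0.5757 -0.0612  0.098 ]
(367, 249) [ 0.5481 -0.0618  0.098 ]
(372, 206) [ 0.5758 -0.0644  0.098 ]
```

View pics/w1c.png

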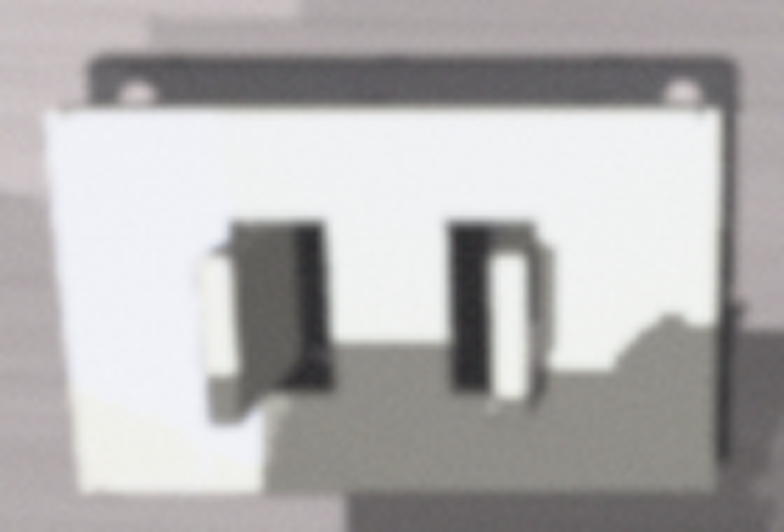

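The tab tops are at u 203–238 and 490–527, at z≈0.098, which puts their midpoint near (0.558,-0.034). The two-view cover top height averages about 0.060, matching the text's 0.062. I'll centre over the tabs and descend.

```bash
python3 - <<'E'
from h import *
import pickle;p,im=pickle.load(open("w1.pkl","rb"))
print(plane("w",(214.9,153.6),.098,p))
to(.558,-.034,.21,2.1)
to(.558,-.034,.086,2.1)
E
```

```text
[ 0.55927418 -0.03300607  0.098     ]
row [ 3.03 -4.    0.06] [ 0.    0.09 -0.26] | 1.65 [ 0.529  -0.0749  0.2107] [-0.19  0.92  0.74] 0.0869
row [ 3.05 -4.   12.46] [ 0.    0.09 -0.26] | 1.65 [ 0.529  -0.0749  0.2107] [-0.19  0.92  0.74] 0.0869
```

Emit:
apply_moves:
  series:
    - [3.05, -4.05, 1, 0, 0, -0.2, 1]
    - [3.05, -4.05, 5, 0, 0, -0.2, 1]
    - [3.05, -4.05, 8.5, 0, 0, -0.2, 1]
    - [3.05, -4.05, 11, 0, 0, -0.2, 1]
    - [3.05, -4.05, 12.4, 0, 0, -0.2, 1]

```text
time: 2.07
position: [0.5557, -0.0347, 0.0839]
tool_rot: [1.0, 0.016, -0.003, -0.001]
ft_force: [-0.0, 0.3, -0.0]
grip_width: 0.0872
```

Emit:
apply_moves:
  series:
    - [0, 0, 0, 0, 0, 0, 1]
    - [0, 0, 0, 0, 0, 0, 1]

```text
time: 2.23
position: [0.5578, -0.0351, 0.0866]
tool_rot: [1.0, 0.016, -0.001, -0.0]
ft_force: [-0.3, 0.2, 0.6]
grip_width: 0.0871
```

```bash
python3 - <<'E'
from h import *
to(.5585,-.034,.086,2.1)
E
```

```text
row [ 0.07 -0.11  0.06] [-0.03  0.13 -0.27] | 2.23 [ 0.5578 -0.0351  0.0866] [-0.29  0.2   0.59] 0.0871
```

Emit:
apply_moves:
  series:
    - [0.1, -0.1, 0.1, 0, 0, 0, 0]
    - [0.1, -0.1, 0.1, 0, 0, 0, 0]
    - [0.1, -0.1, 0.1, 0, 0, 0, 0]
    - [0.1, -0.1, 0.1, 0, 0, 0, 0]
    - [0.1, -0.1, 0.1, 0, 0, 0, 0]
  newtons: 30

```text
time: 2.65
position: [0.5602, -0.0329, 0.087]
tool_rot: [1.0, 0.017, 0.001, 0.0]
ft_force: [-0.3, -0.7, -0.3]
grip_width: 0.0614
```

Emit:
apply_moves:
  series:
    - [0, 0, 0, 0, 0, 0, 0]
    - [0, 0, 0, 0, 0, 0, 0]
    - [0, 0, 0, 0, 0, 0, 0]
    - [0, 0, 0, 0, 0, 0, 0]
    - [0, 0, 0, 0, 0, 0, 0]

```text
time: 3.07
position: [0.5605, -0.033, 0.0868]
tool_rot: [1.0, 0.017, 0.001, 0.0]
ft_force: [0.6, -2.0, 2.7]
grip_width: 0.0284
```

Width 28 mm is below the 38 mm squeezed limit, so something is off. I'll look.

```bash
python3 - <<'E'
from h import *
im=robot.camera("wrist");s=robot.camera("scene")
to(.5585,-.034,.086,2.1)
a=cv2.resize(im[80:330,90:420][:,:,::-1],(528,400));b=cv2.resize(s[140:240,220:320][:,:,::-1],(400,400),interpolation=cv2.INTER_CUBIC)
cv2.imwrite("pics/w2.png",np.hstack([a[:,64:464],b]))
E
```

```text
row [-0.13  0.1   0.02] [ 0.02 -0.   -0.13] | 3.17 [ 0.5598 -0.0329  0.0862] [-0.63 -0.32  0.98] 0.0201
```

View pics/w2.png

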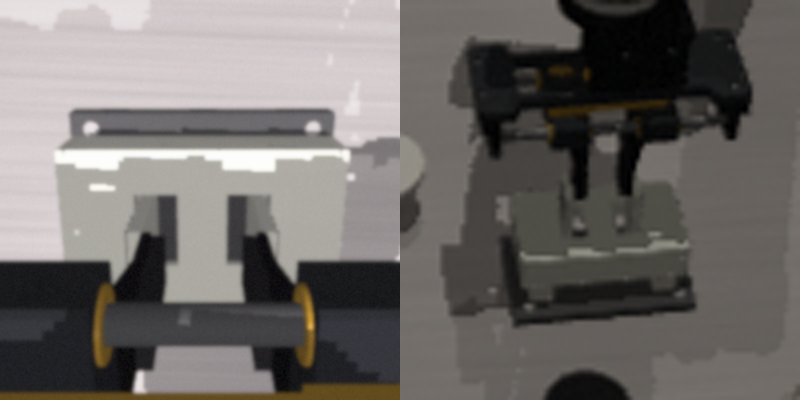

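```bash
python3 - <<'E'
from h import *
im=robot.camera("wrist");s=robot.camera("scene")
to(.5585,-.034,.086,2.1)
a=cv2.resize(im[180:280,150:250][:,:,::-1],(400,500),interpolation=cv2.INTER_CUBIC);b=cv2.resize(s[165:215,245:295][:,:,::-1],(400,500),interpolation=cv2.INTER_CUBIC)
a=cv2.resize(im[170:270,140:270][:,:,::-1],(400,500),interpolation=cv2.INTER_CUBIC)
cv2.imwrite("pics/w3.png",np.hstack([a,cv2.convertScaleAbs(b,alpha=1.6)]))
E
```

```text
row [-0.1   0.12 -0.02] [-0.01  0.05 -0.14] | 3.27 [ 0.5594 -0.0328  0.0858] [-0.57  0.66 -0.15] 0.0124
```

View pics/w3.png

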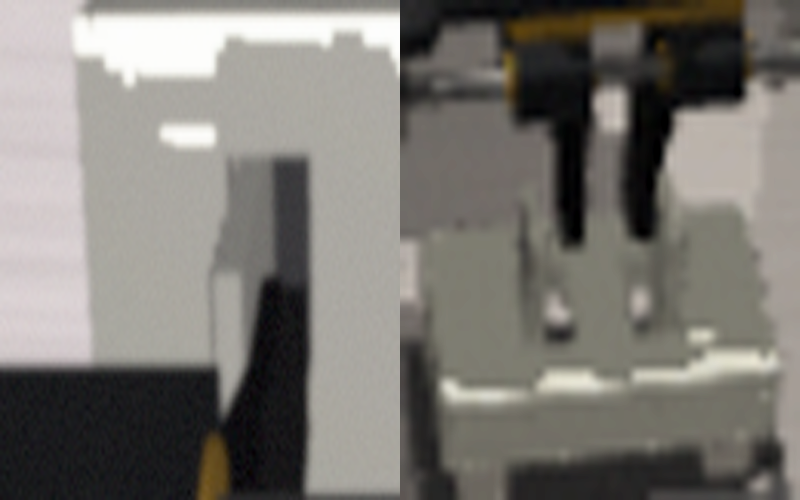

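```bash
cat >> h.py <<'E'
def proj(n,X,P=None):
    p=P or robot.camera_params(n)
    c=R.from_quat(p["rotation"]).inv().apply(np.array(X)-p["origin"]);u=p["mtx"]@c;return u[:2]/u[2]
E
python3 - <<'E'
from h import *
for z in(.067,.098):
  for y in(-.0268-.006-.006,-.0268):
    s=proj("scene",(.5594,y,z));print(z,y,"scene crop",(s-[245,165])*[8,10]+[400,0],"wrist crop",(proj("wrist",(.5594,y,z))-[140,170])*[400/130,5])
for y in (-.006,-.062):
  for x in (.5435,.5735):
    print("tabtop",x,y,(proj("scene",(x,y,.098))-[245,165])*[8,10]+[400,0],(proj("wrist",(x,y,.098))-[140,170])*[400/130,5])
E
```

```text
0.067 -0.0388 scene crop [577.99005682 295.51191406] wrist crop [384.80835677 262.47985043]
0.067 -0.0268 scene crop [609.72170137 293.1794935 ] wrist crop [331.55984106 259.77596657]
0.098 -0.0388 scene crop [581.42622545 219.86997977] wrist crop [388.96160046 366.00572611]
0.098 -0.0268 scene crop [613.69253554 217.56329545] wrist crop [326.92062125 362.92841606]
tabtop 0.5435 -0.006 [663.27702521 177.38107439] [220.08181718 475.49887868]
tabtop 0.5735 -0.006 [675.09311314 246.22480954] [218.32941858 247.66728498]
tabtop 0.5435 -0.062 [514.01007687 187.90547612] [502.11829627 489.11013987]
tabtop 0.5735 -0.062 [523.28574175 257.21183979] [514.75556003 262.74082124]
```

```bash
python3 - <<'E'
from h import *
import pickle;p,im=pickle.load(open("w1.pkl","rb"))
o=np.array([.5297,-.074,.2107])
for dz in(-.019,-.009,0,.01):
  print(dz,[np.round(proj("w",o+[dx,dy,dz],p)*1.5) for dx in(-.0095,.0095) for dy in(-.0435,.0435)])
g=im[:,:,::-1].max(2);print(g[215:250:2,168:186])
to(.5585,-.034,.086,2.1)
E
```

```text
-0.019 [array([477., 355.]), array([291., 349.]), array([480., 317.]), array([290., 311.])]
-0.009 [array([481., 365.]), array([287., 359.]), array([485., 325.]), array([285., 319.])]
0 [array([485., 374.]), array([282., 368.]), array([490., 333.]), array([281., 327.])]
0.01 [array([490., 386.]), array([277., 380.]), array([495., 343.]), array([275., 337.])]
[[182 178 179 180 181 179 179 182 179 180 182 180 182 184 182 183 181 181]
 [185 184 181 180 180 184 184 181 184 181 186 186 183 185 182 183 184 181]
 [182 181 182 181 182 181 183 183 179 184 184 188 192 193 191 189 186 188]
 [177 182 182 180 180 182 181 182 181 182 186 193 203 205 204 205 201 203]
 [176 175 172 172 174 175 178 182 181 184 189 195 204 207 205 202 206 209]
 [128 109  99  94 101 123 151 170 178 184 192 194 197 199 202 204 206 207]
 [ 35  23  25  19  34  62  99 118 116 111 115 121 122 126 145 175 199 205]
 [ 14  12  10   7  16  26  31  32  28  30  31  26  28  45  95 152 190 203]
 [ 14  14  11   7   6  17  18  19  14  18  17  19  20  35  86 150 189 206]
 [ 11   9  15  21  18  22  21  17  21  15  22  14  20  28  75 131 177 199]
 [ 16  10   9  17  22  16  18  16  20  16   5  15  20  27  66 119 168 199]
 [ 14  12  17  23  17  22   8  20  16  20  22  14  22  26  52 111 163 194]
 [ 20  20  24  18  21  20  23  25  21  19  15  22  19  16  52 103 158 192]
 [ 22  21  15  18  16  18  20  19  10  19  17  21  16  18  38  94 149 186]
 [ 19  19  18  15  23  21  20  19  21  13  19  18  17  21  37  88 149 187]
 [ 17  20  17  11  13  12  22  17  18  13  20  16  14  16  29  83 139 182]
 [ 14  21  18  20  18  16  20  19  17  16  21  17  14  19  24  67 122 169]
 [ 12  21  24  20  21  19  22  16  14  17  19  19  17  13  23  55 104 160]]
row [-0.1   0.12 -0.02] [-0.01  0.05 -0.14] | 3.27 [ 0.5594 -0.0328  0.0858] [-0.57  0.66 -0.15] 0.0124
```

Both the wrist and scene views put the real fingertips near z≈0.098 when the reported TCP is 0.086. The stated reach would put them at 0.067, so the fingers closed just above the tabs. The tool offset is therefore about 30 mm off. I'll raise, open, and come down about 30 mm deeper, checking as I go.

Emit:
apply_moves:
  series:
    - [-0.1, 0.1, -1.5, 0, 0, 0, 1]
    - [-0.1, 0.1, -1.5, 0, 0, 0, 1]
    - [-0.1, 0.1, -1.5, 0, 0, 0, 1]
    - [-0.1, 0.1, -1.5, 0, 0, 0, 1]
    - [-0.1, 0.1, -1.5, 0, 0, 0, 1]

```text
time: 3.68
position: [0.5584, -0.0338, 0.1005]
tool_rot: [1.0, 0.017, -0.001, -0.0]
ft_force: [-0.4, 0.2, -0.4]
grip_width: 0.0376
```

Emit:
apply_moves:
  series:
    - [0, 0, 0, 0, 0, 0, 1]
    - [0, 0, 0, 0, 0, 0, 1]
    - [0, 0, 0, 0, 0, 0, 1]
    - [0, 0, 0, 0, 0, 0, 1]
    - [0, 0, 0, 0, 0, 0, 1]

```text
time: 4.1
position: [0.5588, -0.0338, 0.1011]
tool_rot: [1.0, 0.017, -0.0, -0.0]
ft_force: [0.6, 0.8, 0.3]
grip_width: 0.071
```

```bash
python3 - <<'E'
from h import *
to(.5585,-.034,.070,2.1)
E
```

```text
row [-0.03  0.02  3.11] [-0.    0.01 -0.15] | 4.1 [ 0.5588 -0.0338  0.1011] [0.6  0.84 0.32] 0.071
```

Emit:
apply_moves:
  series:
    - [0, 0, 0, 0, 0, 0, 1]
    - [0, 0, 0, 0, 0, 0, 1]
    - [0, 0, 1, 0, 0, 0, 1]
    - [0, 0, 2, 0, 0, 0, 1]
    - [0, 0, 3, 0, 0, 0, 1]

```text
time: 4.52
position: [0.5585, -0.0338, 0.07]
tool_rot: [1.0, 0.017, -0.0, -0.0]
ft_force: [0.3, 1.1, -0.4]
grip_width: 0.0868
```

Emit:
apply_moves:
  series:
    - [0, 0, 0.3, 0, 0, 0, 1]
    - [0, 0, 0.6, 0, 0, 0, 1]
    - [0, 0, 0.9, 0, 0, 0, 1]
    - [0, 0, 0.9, 0, 0, 0, 1]

```text
time: 4.85
position: [0.5585, -0.0338, 0.0614]
tool_rot: [1.0, 0.017, -0.001, -0.0]
ft_force: [0.0, 0.9, -0.1]
grip_width: 0.087
```

```bash
python3 - <<'E'
from h import *
to(.5585,-.034,.056,2.1)
s=robot.camera("scene")
b=cv2.resize(s[150:220,225:315][:,:,::-1],(790,600),interpolation=cv2.INTER_CUBIC)
cv2.imwrite("pics/w4.png",cv2.convertScaleAbs(b,alpha=1.6))
E
```

```text
row [0.   0.02 0.54] [-0.02  0.06 -0.15] | 4.85 [ 0.5585 -0.0338  0.0614] [ 0.02  0.94 -0.11] 0.087
```

View pics/w4.png

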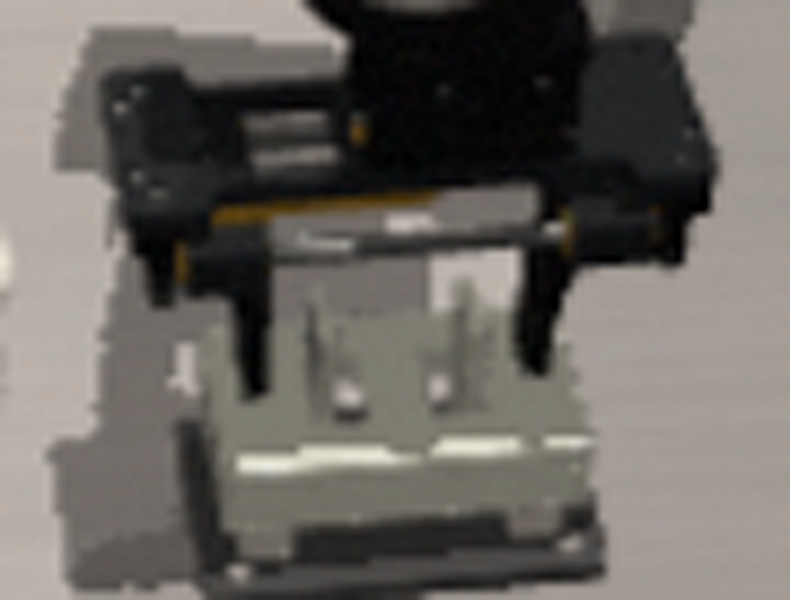

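The open fingertips at (255,395) and (538,370) now straddle the tabs, well below their tops. Closing.

Emit:
apply_moves:
  series:
    - [0, 0, 0.2, 0, 0, 0, 0]
    - [0, 0, 0.2, 0, 0, 0, 0]
    - [0, 0, 0.2, 0, 0, 0, 0]
    - [0, 0, 0.2, 0, 0, 0, 0]
    - [0, 0, 0.2, 0, 0, 0, 0]
  newtons: 30

```text
time: 5.32
position: [0.559, -0.0339, 0.0604]
tool_rot: [1.0, 0.017, 0.0, 0.0]
ft_force: [-1.0, -0.8, -1.4]
grip_width: 0.0616
```

Emit:
apply_moves:
  series:
    - [0, 0, 0, 0, 0, 0, 0]
    - [0, 0, 0, 0, 0, 0, 0]
    - [0, 0, 0, 0, 0, 0, 0]
    - [0, 0, 0, 0, 0, 0, 0]
    - [0, 0, 0, 0, 0, 0, 0]

```text
time: 5.73
position: [0.5589, -0.0335, 0.0608]
tool_rot: [1.0, 0.017, 0.0, -0.0]
ft_force: [-1.3, 1.9, 5.2]
grip_width: 0.0354
```

```bash
python3 - <<'E'
from h import *
for dz in(.0,.01,.02):
  print(dz,[np.round((proj("scene",(.5585+.0095,-.0338+dy,.0614+dz))-[225,150])*[790/90,600/70]) for dy in(-.0435,.0435)])
to(.5585,-.034,.12,2.1)
E
```

```text
0.0 [array([261., 417.]), array([514., 402.])]
0.01 [array([262., 396.]), array([516., 382.])]
0.02 [array([262., 376.]), array([518., 361.])]
row [-0.04  0.04 -5.92] [-0.02 -0.02 -0.15] | 5.73 [ 0.5589 -0.0335  0.0608] [-1.27  1.91  5.18] 0.0354
```

Emit:
apply_moves:
  series:
    - [0, 0, 0, 0, 0, 0, 0]
    - [0, 0, 0, 0, 0, 0, 0]
    - [0, 0, 0, 0, 0, 0, 0]

```text
time: 5.98
position: [0.5589, -0.0335, 0.0608]
tool_rot: [1.0, 0.017, 0.0, -0.0]
ft_force: [-0.6, 1.7, 5.7]
grip_width: 0.0355
```

Width is stable at 35.5 mm, so the tabs are squeezed home. Lifting straight up slowly.

Emit:
apply_moves:
  series:
    - [0, 0, -0.5, 0, 0, 0, 0]
    - [0, 0, -1.5, 0, 0, 0, 0]
    - [0, 0, -2.5, 0, 0, 0, 0]
    - [0, 0, -4, 0, 0, 0, 0]
    - [0, 0, -6, 0, 0, 0, 0]

```text
time: 6.4
position: [0.5578, -0.0338, 0.1202]
tool_rot: [1.0, 0.017, -0.001, -0.0]
ft_force: [-0.4, -0.3, -2.7]
grip_width: 0.0353
```

```bash
python3 - <<'E'
from h import *
to(.5585,.116,.12,2.1)
im=robot.camera("scene");cv2.imwrite("pics/s2.png",cv2.resize(im[120:250,160:420][:,:,::-1],(780,390),interpolation=cv2.INTER_CUBIC))
E
```

```text
row [  0.58 -14.97   0.03] [-0.04  0.16 -0.15] | 6.4 [ 0.5578 -0.0338  0.1202] [-0.35 -0.32 -2.67] 0.0353
```

View pics/s2.png

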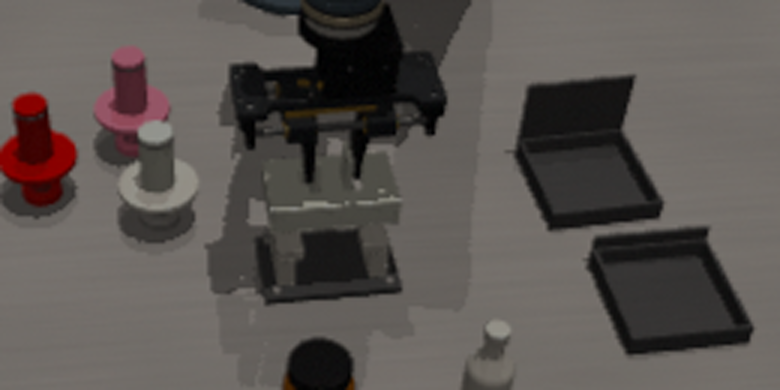

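The cover hangs level from the fingers above the bare gauge (the force reads its weight, about 2.7 N). Moving it +y and lowering.

Emit:
apply_moves:
  series:
    - [0.3, -3, 0, 0, 0, 0, 0]
    - [0.5, -6.5, 0, 0, 0, 0, 0]
    - [0.5, -10, 0, 0, 0, 0, 0]
    - [0.5, -13, 0, 0, 0, 0, 0]
    - [0.5, -15, 0, 0, 0, 0, 0]

```text
time: 6.87
position: [0.5581, 0.1189, 0.1203]
tool_rot: [1.0, 0.018, 0.0, -0.0]
ft_force: [0.3, 0.1, -2.8]
grip_width: 0.0353
```

Emit:
apply_moves:
  series:
    - [0, 0, 1, 0, 0, 0, 0]
    - [0, 0, 3, 0, 0, 0, 0]
    - [0, 0, 5, 0, 0, 0, 0]
    - [0, 0, 7, 0, 0, 0, 0]
    - [0, 0, 8, 0, 0, 0, 0]

```text
time: 7.28
position: [0.5573, 0.1156, 0.0379]
tool_rot: [1.0, 0.017, -0.002, 0.0]
ft_force: [-0.8, -0.0, -2.3]
grip_width: 0.0355
```

Emit:
apply_moves:
  series:
    - [0, 0, 0.2, 0, 0, 0, 0]
    - [0, 0, 0.4, 0, 0, 0, 0]
    - [0, 0, 0.6, 0, 0, 0, 0]
    - [0, 0, 0.8, 0, 0, 0, 0]

```text
time: 7.62
position: [0.5598, 0.116, 0.033]
tool_rot: [1.0, 0.017, 0.001, 0.0]
ft_force: [0.3, -0.2, -2.7]
grip_width: 0.0353
```

Emit:
apply_moves:
  series:
    - [0, 0, 0.1, 0, 0, 0, 0]
    - [0, 0, 0.2, 0, 0, 0, 0]
    - [0, 0, 0.3, 0, 0, 0, 0]
    - [0, 0, 0.3, 0, 0, 0, 0]

```text
time: 7.95
position: [0.5588, 0.1162, 0.0293]
tool_rot: [1.0, 0.017, 0.0, 0.0]
ft_force: [-0.3, -0.3, -3.7]
grip_width: 0.0352
```

Emit:
apply_moves:
  series:
    - [0, 0, 0.1, 0, 0, 0, 0]
    - [0, 0, 0.2, 0, 0, 0, 0]
    - [0, 0, 0.2, 0, 0, 0, 0]

```text
time: 8.2
position: [0.559, 0.1163, 0.0288]
tool_rot: [1.0, 0.017, 0.0, 0.0]
ft_force: [-2.1, 0.5, 7.7]
grip_width: 0.0354
```

The cover has touched the bench (+7.7 N at 0.0288). Releasing.

Emit:
apply_moves:
  series:
    - [0, 0, -0.1, 0, 0, 0, 1]
    - [0, 0, -0.1, 0, 0, 0, 1]
    - [0, 0, -0.1, 0, 0, 0, 1]
    - [0, 0, -0.1, 0, 0, 0, 1]
    - [0, 0, -0.1, 0, 0, 0, 1]

```text
time: 8.62
position: [0.559, 0.1162, 0.0282]
tool_rot: [1.0, 0.017, 0.0, 0.0]
ft_force: [-0.5, -0.4, 0.3]
grip_width: 0.061
```

Emit:
apply_moves:
  series:
    - [0, 0, -0.1, 0, 0, 0, 1]
    - [0, 0, -3, 0, 0, 0, 1]
    - [0, 0, -7, 0, 0, 0, 1]
    - [0, 0, -11, 0, 0, 0, 1]
    - [0, 0, -15, 0, 0, 0, 1]

```text
time: 9.03
position: [0.5581, 0.1162, 0.1793]
tool_rot: [1.0, 0.017, -0.001, -0.0]
ft_force: [0.1, 0.5, -0.1]
grip_width: 0.0856
```

```bash
python3 - <<'E'
from h import *
np.set_printoptions(precision=4,suppress=True)
to(.469,-.200,.19,2.1)
im=robot.camera("top");cv2.imwrite("pics/top2.png",im[:,:,::-1])
g=im.max(2)
for c in blobs(im,((g>200)*255).astype(np.uint8),(170,160,330,245)):
    print(cv2.contourArea(c),cv2.minAreaRect(c))
s=robot.camera("scene")
a=cv2.resize(im[150:250,140:330][:,:,::-1],(570,300),interpolation=cv2.INTER_CUBIC)
b=cv2.resize(s[120:230,190:380][:,:,::-1],(570,300),interpolation=cv2.INTER_CUBIC)
cv2.imwrite("pics/after.png",np.vstack([a,b]))
E
```

```text
row [-9.99 31.3  -1.05] [-0.    0.08 -0.15] | 9.03 [0.5581 0.1162 0.1793] [ 0.12  0.49 -0.14] 0.0856
471.0 ((299.5, 222.0), (24.0, 25.0), 90.0)
108.0 ((260.5, 193.5), (17.0, 7.0), 90.0)
```

View pics/after.png

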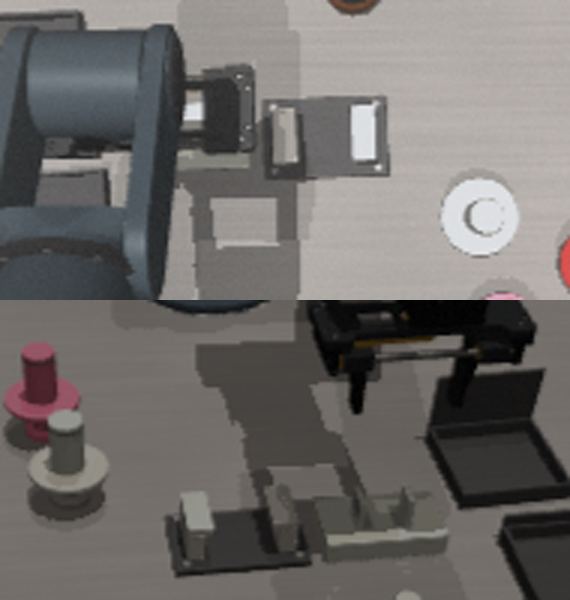

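The cover stands on the bench beside the gauge: in the lower (scene) crop it is at about (385,525), with its tabs up. The two uprights are bare, at (286,137) and (364,131) in the upper (top) crop. Next, the standoff.

```bash
python3 - <<'E'
from h import *
np.set_printoptions(precision=4,suppress=True)
T=lambda x,y:(140+x/3-.33,150+y/3-.33)
for c in((364,131),(286,137),(266,99),(386,96),(389,174),(268,180)):print(plane("top",T(*c),.058 if c[0]in(364,286) else .01))
print("red",plane("top",(341,236),.1),"pink",plane("top",(309.5,261),.1))
E
```

```text
[ 0.5615 -0.0754  0.058 ]
[0.5552 0.009  0.058 ]
[0.6019 0.0347 0.01  ]
[ 0.6049 -0.1005  0.01  ]
[ 0.517  -0.1035  0.01  ]
[0.5106 0.0321 0.01  ]
red [ 0.4244 -0.3233  0.1   ] pink [ 0.3477 -0.2246  0.1   ]
```

Emit:
apply_moves:
  series:
    - [-10, 31.3, 0, 0, 0, 0, 1]
    - [-10, 31.3, 0, 0, 0, 0, 1]
    - [-10, 31.3, 0, 0, 0, 0, 1]
    - [-10, 31.3, 0, 0, 0, 0, 1]
    - [-10, 31.3, 0, 0, 0, 0, 1]

```text
time: 9.55
position: [0.501, -0.0856, 0.1776]
tool_rot: [1.0, 0.018, -0.0, -0.0]
ft_force: [1.2, 0.0, 0.7]
grip_width: 0.087
```

```bash
python3 - <<'E'
from h import *
to(.469,-.200,.18,2.1)
E
```

```text
row [-3.6  11.32 -0.24] [-0.01  0.04 -0.09] | 9.55 [ 0.501  -0.0856  0.1776] [1.17 0.01 0.7 ] 0.087
```

Emit:
apply_moves:
  series:
    - [-3.2, 10.2, 0, 0, 0, 0, 1]
    - [-3.2, 10.2, 0, 0, 0, 0, 1]
    - [-3.2, 10.2, 0, 0, 0, 0, 1]
    - [-3.2, 10.2, 0, 0, 0, 0, 1]
    - [-3.2, 10.2, 0, 0, 0, 0, 1]

```text
time: 9.97
position: [0.4729, -0.1884, 0.1775]
tool_rot: [1.0, 0.015, -0.0, -0.0]
ft_force: [0.0, 0.2, 0.5]
grip_width: 0.0871
```

```bash
python3 - <<'E'
from h import *
to(.469,-.200,.07,2.1)
E
```

```text
row [-0.42  1.16 10.75] [-0.05  0.04 -0.35] | 9.97 [ 0.4729 -0.1884  0.1775] [0.01 0.24 0.47] 0.0871
```

Emit:
apply_moves:
  series:
    - [-0.4, 1.15, 0, 0, 0, 0, 1]
    - [-0.4, 1.15, 2, 0, 0, 0, 1]
    - [-0.4, 1.15, 4.5, 0, 0, 0, 1]
    - [-0.4, 1.15, 7.5, 0, 0, 0, 1]
    - [-0.4, 1.15, 10.2, 0, 0, 0, 1]

```text
time: 10.38
position: [0.4703, -0.198, 0.0752]
tool_rot: [1.0, 0.018, 0.0, 0.0]
ft_force: [0.1, 0.4, 0.1]
grip_width: 0.0871
```

Emit:
apply_moves:
  series:
    - [0, 0, 0.5, 0, 0, 0, 1]
    - [0, 0, 0.5, 0, 0, 0, 0]
    - [0, 0, 0.5, 0, 0, 0, 0]
    - [0, 0, 0.5, 0, 0, 0, 0]
    - [0, 0, 0.5, 0, 0, 0, 0]
  newtons: 30

```text
time: 10.8
position: [0.4712, -0.1995, 0.0727]
tool_rot: [1.0, 0.017, 0.001, 0.001]
ft_force: [-0.0, 1.0, -0.7]
grip_width: 0.0678
```

Emit:
apply_moves:
  series:
    - [0, 0, 0, 0, 0, 0, 0]
    - [0, 0, 0, 0, 0, 0, 0]
    - [0, 0, 0, 0, 0, 0, 0]
    - [0, 0, 0, 0, 0, 0, 0]
    - [0, 0, 0, 0, 0, 0, 0]

```text
time: 11.22
position: [0.4703, -0.1994, 0.0714]
tool_rot: [1.0, 0.017, 0.0, 0.0]
ft_force: [1.1, -0.9, -2.6]
grip_width: 0.0354
```

Emit:
apply_moves:
  series:
    - [0, 0, 0, 0, 0, 0, 0]
    - [0, 0, -0.5, 0, 0, 0, 0]
    - [0, 0, -2, 0, 0, 0, 0]
    - [0, 0, -5, 0, 0, 0, 0]
    - [0, 0, -8, 0, 0, 0, 0]
  newtons: 35

```text
time: 11.63
position: [0.4682, -0.1976, 0.1505]
tool_rot: [1.0, 0.017, -0.002, -0.002]
ft_force: [0.3, -0.7, -2.3]
grip_width: 0.0352
```

Emit:
apply_moves:
  series:
    - [0, 0, -2, 0, 0, 0, 0]
    - [0, 0, -2, 0, 0, 0, 0]
    - [0, 0, -2, 0, 0, 0, 0]

```text
time: 11.88
position: [0.47, -0.1989, 0.1715]
tool_rot: [1.0, 0.017, 0.001, 0.0]
ft_force: [-0.4, 0.2, -4.0]
grip_width: 0.035
```

```bash
python3 - <<'E'
from h import *
to(.5585,-.034,.17,2.1)
E
```

```text
row [  9.41 -16.17   0.15] [ 0.04 -0.06 -0.14] | 11.88 [ 0.47   -0.1989  0.1715] [-0.37  0.2  -4.03] 0.035
```

Standoff lifted; the force reads about 4 N, matching its weight. Moving over the gauge.

Emit:
apply_moves:
  series:
    - [1.9, -3.2, 0, 0, 0, 0, 0]
    - [3.8, -6.5, 0, 0, 0, 0, 0]
    - [5.7, -9.8, 0, 0, 0, 0, 0]
    - [7.6, -13, 0, 0, 0, 0, 0]
    - [9.4, -16.2, 0, 0, 0, 0, 0]

```text
time: 12.3
position: [0.557, -0.0318, 0.1683]
tool_rot: [1.0, 0.017, -0.003, -0.001]
ft_force: [0.8, -0.2, -4.1]
grip_width: 0.0352
```

Emit:
apply_moves:
  series:
    - [0, 0, 0, 0, 0, 0, 0]
    - [0, 0, 0, 0, 0, 0, 0]
    - [0, 0, 0, 0, 0, 0, 0]

```text
time: 12.55
position: [0.5565, -0.0333, 0.1689]
tool_rot: [1.0, 0.018, -0.003, -0.0]
ft_force: [-0.7, -0.5, -3.1]
grip_width: 0.0354
```

```bash
python3 - <<'E'
from h import *
to(.5595,-.034,.17,2.1)
np.set_printoptions(precision=4,suppress=True)
im=robot.camera("top");s=robot.camera("scene");p=robot.camera_params("wrist");w=robot.camera("wrist")
a=cv2.resize(s[120:220,210:330][:,:,::-1],(400,333),interpolation=cv2.INTER_CUBIC)
b=cv2.resize(w[60:360,60:420][:,:,::-1],(400,333))
cv2.imwrite("pics/g.png",np.hstack([cv2.convertScaleAbs(a,alpha=1.5),b]))
E
```

```text
row [ 0.3   0.08 -0.12] [-0.06  0.3  -0.08] | 12.55 [ 0.5565 -0.0333  0.1689] [-0.74 -0.47 -3.07] 0.0354
```

View pics/g.png

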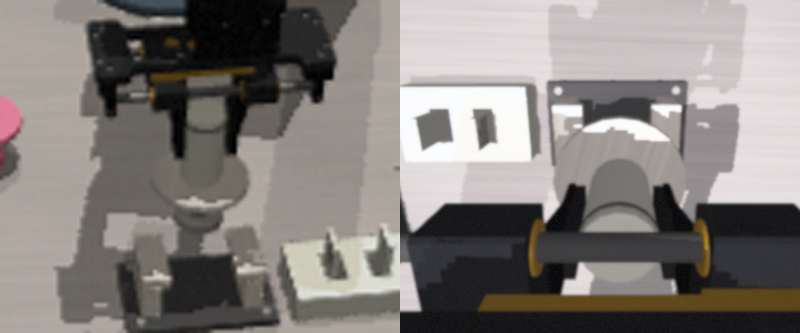

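The standoff hangs upright and centred over the gap. Sole height = TCP z − 0.0714, so touching the floor would read TCP ≈ 0.0814, and a stop at 0.0834 or higher would mean short. Lowering.

Emit:
apply_moves:
  series:
    - [0.3, 0.05, 1, 0, 0, 0, 0]
    - [0.3, 0.05, 3, 0, 0, 0, 0]
    - [0.3, 0.05, 4.5, 0, 0, 0, 0]
    - [0.3, 0.05, 6, 0, 0, 0, 0]
    - [0.3, 0.05, 6.8, 0, 0, 0, 0]

```text
time: 13.12
position: [0.5601, -0.0349, 0.1009]
tool_rot: [1.0, 0.016, -0.002, -0.0]
ft_force: [-0.7, 0.0, -3.5]
grip_width: 0.0354
```

Emit:
apply_moves:
  series:
    - [0, 0, 0.2, 0, 0, 0, 0]
    - [0, 0, 0.4, 0, 0, 0, 0]
    - [0, 0, 0.6, 0, 0, 0, 0]
    - [0, 0, 0.6, 0, 0, 0, 0]

```text
time: 13.45
position: [0.5619, -0.0345, 0.0975]
tool_rot: [1.0, 0.017, 0.001, 0.0]
ft_force: [-0.9, -0.3, -4.1]
grip_width: 0.0353
```

Emit:
apply_moves:
  series:
    - [-0.1, 0, 0.2, 0, 0, 0, 0]
    - [-0.1, 0, 0.4, 0, 0, 0, 0]
    - [-0.1, 0, 0.6, 0, 0, 0, 0]
    - [-0.1, 0, 0.8, 0, 0, 0, 0]
    - [-0.1, 0, 0.8, 0, 0, 0, 0]

```text
time: 13.87
position: [0.5602, -0.0342, 0.0888]
tool_rot: [1.0, 0.017, -0.0, -0.0]
ft_force: [-0.6, 0.4, -4.1]
grip_width: 0.0356
```

Emit:
apply_moves:
  series:
    - [0, 0, 0.1, 0, 0, 0, 0]
    - [0, 0, 0.2, 0, 0, 0, 0]
    - [0, 0, 0.2, 0, 0, 0, 0]
    - [0, 0, 0.2, 0, 0, 0, 0]

```text
time: 14.2
position: [0.5604, -0.0342, 0.0871]
tool_rot: [1.0, 0.017, -0.0, -0.0]
ft_force: [-0.4, 0.0, -4.2]
grip_width: 0.0354
```

Emit:
apply_moves:
  series:
    - [0, 0, 0.1, 0, 0, 0, 0]
    - [0, 0, 0.1, 0, 0, 0, 0]
    - [0, 0, 0.2, 0, 0, 0, 0]
    - [0, 0, 0.2, 0, 0, 0, 0]

```text
time: 14.53
position: [0.5608, -0.0344, 0.0864]
tool_rot: [1.0, 0.017, 0.0, 0.0]
ft_force: [-2.9, -0.3, 4.8]
grip_width: 0.0356
```

It stops at TCP 0.0864, which puts the sole about 5 mm above the gauge floor: the collar landed first, so it looks short (~43 mm). I'll hold the contact, then use the short tray's floor (expected contact at TCP ≈ 0.0754) to check that the grip hasn't slipped.

Emit:
apply_moves:
  series:
    - [0, 0, 0.05, 0, 0, 0, 0]
    - [0, 0, 0.05, 0, 0, 0, 0]
    - [0, 0, 0.05, 0, 0, 0, 0]
    - [0, 0, 0.05, 0, 0, 0, 0]

```text
time: 14.87
position: [0.5608, -0.0345, 0.0864]
tool_rot: [1.0, 0.017, 0.001, 0.0]
ft_force: [-3.5, -0.6, 7.9]
grip_width: 0.0353
```

Emit:
apply_moves:
  series:
    - [0, 0, -0.5, 0, 0, 0, 0]
    - [0, 0, -2, 0, 0, 0, 0]
    - [0, 0, -5, 0, 0, 0, 0]
    - [0, 0, -9, 0, 0, 0, 0]
    - [0, 0, -12, 0, 0, 0, 0]

```text
time: 15.28
position: [0.5606, -0.0342, 0.2064]
tool_rot: [1.0, 0.017, 0.0, 0.0]
ft_force: [0.9, -0.8, -3.5]
grip_width: 0.0353
```

```bash
python3 - <<'E'
from h import *
np.set_printoptions(precision=4,suppress=True)
im=cv2.imread("pics/top0.png");g=im.max(2)
for c in blobs(im,((g<105)*255).astype(np.uint8),(110,140,190,260),60):
    r=cv2.minAreaRect(c);print(r)
    if cv2.contourArea(c)<1440: print([plane("top",q,.024) for q in cv2.boxPoints(r)])
# rim corners low tray read in scene0b/1.5625 on z=.024 (right front, right back), checked with top
for uv in((576,369),(639,362),(560,313),(619,308)): print("scene",uv,plane("scene",(uv[0]/1.5625,uv[1]/1.5625),.024))
to(.634,.303,.2,2.1)
E
```

```text
((156.89602661132812, 226.94027709960938), (39.645320892333984, 40.37703323364258), 86.18592071533203)
((148.5, 173.0), (38.0, 39.0), 90.0)
[array([0.6985, 0.3686, 0.024 ]), array([0.698 , 0.2371, 0.024 ]), array([0.5696, 0.2351, 0.024 ]), array([0.57  , 0.3657, 0.024 ])]
scene (576, 369) [0.7105 0.2372 0.024 ]
scene (639, 362) [0.7042 0.36   0.024 ]
scene (560, 313) [0.5649 0.2489 0.024 ]
scene (619, 308) [0.5611 0.3724 0.024 ]
row [  8.49 -33.45   0.64] [ 0.01 -0.04 -0.15] | 15.28 [ 0.5606 -0.0342  0.2064] [ 0.95 -0.76 -3.53] 0.0353
```

Emit:
apply_moves:
  series:
    - [0.8, -3.2, 0, 0, 0, 0, 0]
    - [1.8, -7, 0, 0, 0, 0, 0]
    - [2.8, -11, 0, 0, 0, 0, 0]
    - [3.8, -15, 0, 0, 0, 0, 0]
    - [4.8, -19, 0, 0, 0, 0, 0]

```text
time: 15.7
position: [0.6017, 0.159, 0.2044]
tool_rot: [1.0, 0.017, -0.0, 0.0]
ft_force: [1.1, -0.7, -2.9]
grip_width: 0.0354
```

Emit:
apply_moves:
  series:
    - [0.9, -3.7, 0, 0, 0, 0, 0]
    - [1.8, -7.4, 0, 0, 0, 0, 0]
    - [2.7, -11, 0, 0, 0, 0, 0]
    - [3.4, -13.5, 0, 0, 0, 0, 0]
    - [3.7, -14.5, 0, 0, 0, 0, 0]

```text
time: 16.12
position: [0.6337, 0.3082, 0.2038]
tool_rot: [1.0, 0.019, 0.0, -0.001]
ft_force: [0.6, -0.4, -1.8]
grip_width: 0.0353
```

```bash
python3 - <<'E'
from h import *
to(.635,.302,.0955,2.1)
E
```

```text
row [ 0.11  0.65 10.82] [-0.13 -0.02  0.07] | 16.12 [0.6337 0.3082 0.2038] [ 0.55 -0.37 -1.84] 0.0353
```

Emit:
apply_moves:
  series:
    - [0.1, 0.3, 1, 0, 0, 0, 0]
    - [0.1, 0.3, 4, 0, 0, 0, 0]
    - [0.1, 0.3, 7, 0, 0, 0, 0]
    - [0.1, 0.3, 9.5, 0, 0, 0, 0]
    - [0.1, 0.3, 10.5, 0, 0, 0, 0]

```text
time: 16.53
position: [0.6312, 0.2973, 0.0941]
tool_rot: [1.0, 0.016, -0.005, 0.002]
ft_force: [-1.1, -0.2, -4.1]
grip_width: 0.0352
```

Emit:
apply_moves:
  series:
    - [0, 0, 0.2, 0, 0, 0, 0]
    - [0, 0, 0.4, 0, 0, 0, 0]
    - [0, 0, 0.6, 0, 0, 0, 0]
    - [0, 0, 0.8, 0, 0, 0, 0]
    - [0, 0, 0.8, 0, 0, 0, 0]

```text
time: 16.95
position: [0.6359, 0.3006, 0.0931]
tool_rot: [1.0, 0.017, 0.001, -0.0]
ft_force: [-0.5, 0.2, -2.6]
grip_width: 0.0355
```

Emit:
apply_moves:
  series:
    - [0, 0, 0.2, 0, 0, 0, 0]
    - [0, 0, 0.4, 0, 0, 0, 0]
    - [0, 0, 0.6, 0, 0, 0, 0]
    - [0, 0, 0.6, 0, 0, 0, 0]

```text
time: 17.28
position: [0.6347, 0.3005, 0.0853]
tool_rot: [1.0, 0.017, -0.0, 0.0]
ft_force: [1.0, -0.5, -4.2]
grip_width: 0.0349
```

Emit:
apply_moves:
  series:
    - [0, 0, 0.2, 0, 0, 0, 0]
    - [0, 0, 0.3, 0, 0, 0, 0]
    - [0, 0, 0.4, 0, 0, 0, 0]
    - [0, 0, 0.4, 0, 0, 0, 0]

```text
time: 17.62
position: [0.6348, 0.3004, 0.0813]
tool_rot: [1.0, 0.017, -0.0, 0.0]
ft_force: [1.1, 0.1, -4.9]
grip_width: 0.0353
```

Emit:
apply_moves:
  series:
    - [0, 0, 0.1, 0, 0, 0, 0]
    - [0, 0, 0.2, 0, 0, 0, 0]
    - [0, 0, 0.2, 0, 0, 0, 0]
    - [0, 0, 0.2, 0, 0, 0, 0]

```text
time: 17.95
position: [0.635, 0.3004, 0.0796]
tool_rot: [1.0, 0.017, -0.0, 0.0]
ft_force: [-0.1, 0.4, -3.5]
grip_width: 0.0351
```

Emit:
apply_moves:
  series:
    - [0, 0, 0.1, 0, 0, 0, 0]
    - [0, 0, 0.2, 0, 0, 0, 0]
    - [0, 0, 0.2, 0, 0, 0, 0]
    - [0, 0, 0.2, 0, 0, 0, 0]

```text
time: 18.28
position: [0.635, 0.3005, 0.0775]
tool_rot: [1.0, 0.017, -0.0, 0.0]
ft_force: [-0.7, 0.5, -4.6]
grip_width: 0.0352
```

Emit:
apply_moves:
  series:
    - [0, 0, 0.1, 0, 0, 0, 0]
    - [0, 0, 0.2, 0, 0, 0, 0]
    - [0, 0, 0.2, 0, 0, 0, 0]
    - [0, 0, 0.2, 0, 0, 0, 0]

```text
time: 18.62
position: [0.6352, 0.3005, 0.0758]
tool_rot: [1.0, 0.017, 0.0, -0.0]
ft_force: [-0.5, -0.4, -2.4]
grip_width: 0.0352
```

Emit:
apply_moves:
  series:
    - [0, 0, 0.1, 0, 0, 0, 0]
    - [0, 0, 0.1, 0, 0, 0, 0]
    - [0, 0, 0.1, 0, 0, 0, 0]

```text
time: 18.87
position: [0.6353, 0.3006, 0.0757]
tool_rot: [1.0, 0.017, 0.0, -0.0]
ft_force: [-2.2, -0.2, 3.4]
grip_width: 0.0352
```

The tray floor was met at 0.0757, so the grip didn't slip. The collar is ≈43.3 mm above the sole, so it is short and belongs in this low-plate tray. Releasing.

Emit:
apply_moves:
  series:
    - [0, 0, -0.05, 0, 0, 0, 1]
    - [0, 0, -0.05, 0, 0, 0, 1]
    - [0, 0, -0.05, 0, 0, 0, 1]
    - [0, 0, -0.05, 0, 0, 0, 1]
    - [0, 0, -0.05, 0, 0, 0, 1]

```text
time: 19.28
position: [0.6351, 0.3005, 0.0749]
tool_rot: [1.0, 0.017, 0.0, -0.0]
ft_force: [-0.2, -0.3, -1.1]
grip_width: 0.0608
```

Emit:
apply_moves:
  series:
    - [0, 0, -0.05, 0, 0, 0, 1]
    - [0, 0, -0.05, 0, 0, 0, 1]
    - [0, 0, -3, 0, 0, 0, 1]
    - [0, 0, -6, 0, 0, 0, 1]
    - [0, 0, -10, 0, 0, 0, 1]

```text
time: 19.7
position: [0.633, 0.2999, 0.1731]
tool_rot: [1.0, 0.017, -0.003, 0.001]
ft_force: [0.3, 0.2, -0.0]
grip_width: 0.0857
```

Emit:
apply_moves:
  series:
    - [-1, 3.5, -3, 0, 0, 0, 1]
    - [-2, 7, -4, 0, 0, 0, 1]
    - [-3, 11, -4, 0, 0, 0, 1]
    - [-4, 15, -4, 0, 0, 0, 1]
    - [-5, 19, -4, 0, 0, 0, 1]

```text
time: 20.12
position: [0.5911, 0.1075, 0.216]
tool_rot: [1.0, 0.018, 0.001, 0.0]
ft_force: [0.6, -0.2, -0.4]
grip_width: 0.0869
```

Emit:
apply_moves:
  series:
    - [-1, 3.5, 0, 0, 0, 0, 1]
    - [-2, 7, 0, 0, 0, 0, 1]
    - [-3, 11, 0, 0, 0, 0, 1]
    - [-4, 14, 0, 0, 0, 0, 1]
    - [-4, 14, 0, 0, 0, 0, 1]

```text
time: 20.53
position: [0.5552, -0.0378, 0.2153]
tool_rot: [1.0, 0.014, -0.0, 0.001]
ft_force: [0.7, 0.2, -0.6]
grip_width: 0.0871
```

```bash
python3 - <<'E'
from h import *
to(.6,.1,.2,2.1)
im=robot.camera("top");s=robot.camera("scene")
a=cv2.resize(im[110:260,110:350][:,:,::-1],(480,300),interpolation=cv2.INTER_CUBIC)
b=cv2.resize(s[120:270,190:430][:,:,::-1],(480,300),interpolation=cv2.INTER_CUBIC)
cv2.imwrite("pics/end.png",np.vstack([a,cv2.convertScaleAbs(b,alpha=1.4)]))
E
```

```text
row [  4.87 -13.65   1.49] [ 0.15  0.04 -0.46] | 20.53 [ 0.5552 -0.0378  0.2153] [ 0.73  0.21 -0.64] 0.0871
```

View pics/end.png

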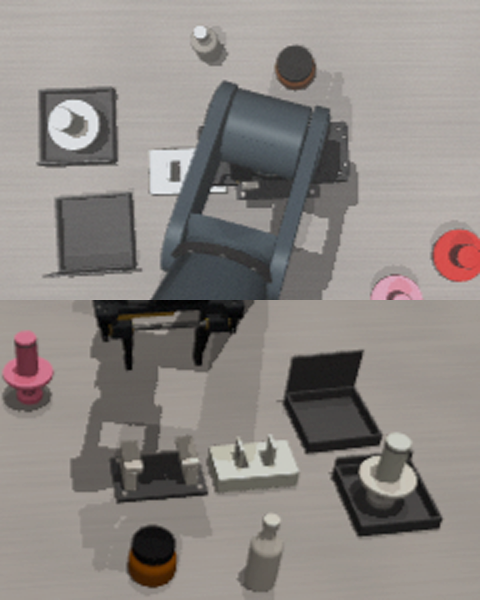

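The standoff stands in the low-plate tray, the cover is on the bench, and the bystanders are in place. The lean seen in the scene crop, from (383,495) to (397,440), needs a check against perspective.

```bash
python3 - <<'E'
from h import *
for z in(.004,.051,.125): 
  print(z,(proj("scene",(.634,.3005,z))-[190,120])*2+[0,300],(proj("top",(.634,.3005,z))-[110,110])*2)
E
```

```text
0.004 [379.97506314 499.79444128] [ 81.01013827 127.43406923]
0.051 [387.02220945 478.3205023 ] [ 72.9686902  123.67222687]
0.125 [398.8772313 442.1960904] [ 59.03018935 117.15170438]
```

The observed collar (388,480) and head (397,440) match an upright axis, so it is standing straight. Handing in.

```bash
python3 -c "
from rig import robot
print(robot.hand_in())"
```

```text
the job is handed in; nothing more can be done
None
```

The job is done and handed in at about 20.6 s of the 56 s allowed; no verdict was reported.

- **Cover:** I squeezed both tabs home, lifted the cover off and stood it on the bench about 150 mm to the +y side of the gauge. It touched down at about 8 N and I let go of it. The last image shows it standing flat on its rim.
- **Standoff:** I lowered the white standoff between the uprights and it stopped with its sole about 5 mm above the gauge floor. The collar therefore landed first, at about 43 mm, and the standoff is **short**. I set it in the low-plate tray, meeting the floor gently at the height expected if the grip had not slipped.
- **Last check:** The final images match an upright standoff near the middle of the low-plate tray. The gripper is open and clear of everything. The bottle and amber jar look unmoved. The square jar was outside the last crop, but the arm never went near it.

**What failed or disagreed:**
- **First squeeze:** The first squeeze missed because the fingers closed just above the tabs. The cameras showed the fingertips about 30 mm higher than the stated tool length gives, so I went about 25 mm deeper and it held.
- **Standoff height:** The first camera estimate from the standoff's head gave a collar height near 48 mm, while the one from its collar gave about 43 mm. The stop against the gauge and the tray-floor contact both support 43 mm.
- **Squeezed tab width:** The gripper read 35.5 mm on the squeezed tabs instead of the stated 38 mm.

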